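# Warm the middle tin and set the heat lever

### The job

Get the blue-lidded tin out from the middle of the stack and set it in the centre of the round warming plate, with the yellow-lidded tin put back squarely on top of the white-lidded one, which stays where it is. Only when both tins are in place, swing the warmer's heat lever round until it points at the red marker, and leave it there. Set the tins down gently without dropping them, and leave the marker, and the small box and the spatula lying on the baking sheet, where they are.

Things in the scene. Friction and masses are not known exactly. Their poses are not given: they have to be found in the camera images.
- top_tin_c (a point): centre (half-way up) of the closed steel tin with the YELLOW lid, at the start the top one of a stack of three. All three tins are equal plain blocks: 120 mm long (own x), 54 mm wide (own y), 34 mm high, flat top and bottom, about 0.3 kg (0.2 to 0.42), nothing interlocks.
- mid_tin_c (a point): centre (half-way up) of the closed steel tin with the BLUE lid, at the start in the middle of the stack. Same size and axes as the other tins.
- low_tin_c (a point): centre (half-way up) of the closed steel tin with the WHITE lid, at the bottom of the stack, standing on the baking sheet. Same size and axes; it stays where it is.
- spare (a point): a point on the upper face of the flat aluminium baking sheet (fixed, 280 mm along its x, 360 mm along its y, 6 mm thick). The point is the middle of the sheet's empty half, 95 mm to +y of the sheet's centre; the stack stands in the other half. A good place to put a tin down for a while. Axes are those of the sheet; z up.
- plate_top (a point): centre of the upper face of the round dark steel warming plate, 170 mm across, 61 mm above the table, on the white warmer (fixed; box 210 mm along its x, 360 mm along its y, deck 55 mm high). Axes are those of the warmer: x away from the robot, y to the left, z up. The lever stands in the right (-y) half of the warmer; a tin laid lengthwise along the warmer's x leaves most room for a gripper at the lever.
- lever_pivot (a point): the upright hinge axis of the heat lever, where it meets the warmer's deck (55 mm above the table). Axes are those of the warmer.
- knob (a point): middle of the upright black round knob at the end of the heat lever: 22 mm across, 42 mm high, this point 21 mm below its top, 37 mm above the deck, and 85 mm from the pivot. The flat steel arm of the lever lies below it, its top 16 mm above the deck. Own x points from the knob to the pivot.
- heat_lever (a joint): angle of the heat lever about its upright axis, 0 to 1.6 rad. At 0 (off) the arm points from the pivot to the robot and to the right (0.8 rad to the right of the warmer's -x); it grows as the arm swings clockwise seen from above, to the left, towards the plate; at 0.8 it points along the warmer's -x. A steady friction of about 2.4 N at the knob keeps it where it is left; no spring.
- marker (a point): the red marker on the scale rim, a small 26 x 10 mm tab lying radially, its middle 118 mm from the pivot, its top 6 mm above the deck. Own x points from the tab to the pivot. It shows the heat wanted: the lever is right when its arm points at the middle of the tab.
- heat_marker (a joint): angle of the red marker about the same axis, counted just like heat_lever: the lever points at the marker when both read the same. It is stiff and is to stay where it is.
- candle_box: Bystander, loose: small blue box with a yellow band, 50 x 90 x 24 mm high, lying on the baking sheet near its robot-side edge; origin at the centre of its underside
- spatula: Bystander, loose: spatula 200 mm long, lying along the far edge of the baking sheet; origin at the centre of its underside (spatula: as it lies, near its middle)

How it is judged:
By the outcome, as a careful person would: the job done as asked, in the order asked, and still so for the second after the job is handed in, with the robot touching nothing.
It also fails if it takes over 72 s, if anything falls off the work surface, if the arm or the gripper's body presses on something with over 40 N, if the wrist force passes 120 N, or if a joint passes its speed limit or range.

### The arm

A 6-joint arm with a two-finger parallel gripper is mounted at the origin on the work surface. World frame = base frame: x ahead of the robot, y to its left, z up, the work surface at z = 0. Lengths are in mm, angles in degrees, forces in N, time in s.
With the tool pointing down it reaches from about 300 to 850 mm from the base axis. Payload 4.2 kg.
Tool frame: the origin (TCP) lies between the finger pads; the fingertips stand ahead of it and the grasp point (between the pads) lies 8 mm behind it (env.tip_reach is the x of the fingertips in the tool frame, in mm); x points along the fingers, y is the direction in which the jaws open and shut, and the axes are right-handed (so a half turn about x gives the same grasp; the last joint's range is limited). The gripper opens to 91 mm and grips with 3 to 60 N. Pads are 32 mm wide; open, the fingers measure 118 mm over their backs; the gripper's body (76 mm by 178 mm) begins 60 mm behind the grasp point.
Start: joints at [-66.406, 18.312, 89.639, -0, 72.044, -1.146], TCP at [240.646, -522.237, 224.976] pointing down, gripper open.
Joint ranges: [-177.97, 177.97], [-48.28, 115.42], [12.27, 149.76], [-77.06, 257.06], [2.81, 150.46], [-146.56, 146.56]. Speed limits (degrees/s): [147.25, 147.25, 180, 180, 180, 180].

### API

Orientations are given as [roll, pitch, yaw] about the fixed x, y, z axes, in that order (R = Rz(yaw) Ry(pitch) Rx(roll)).
In Python, from workcell import env, cams gives the robot as it stands.
- The arm moves only by the tool arm_command, never from a script. Its argument "deltas" is a list of rows, each a list of 3 entries, a list of its own where there are three numbers: the opening, from 0 (shut) to 1 (fully open), then the shift along the world's x, y, z in mm, then the turn about the world's z in rad. A call has 1 to 20 rows; each row is the pose to reach, as a shift and turn from the pose commanded when the call began; what a row does not reach only later rows make up. A row lasts 1/10 s, in which the tool goes at most 50 mm and 8.59 degrees, less where a joint would pass 70% of its speed; a pose out of reach is approached as far as the arm can. A call with a gripper value outside its range is refused whole. The fingers move at their own pace and stop on an object; "grip_force" is the grip in N (left out, the last holds). Time passes only in rows, so rows that repeat a pose let the fingers close. It gives the time, the measured TCP pose, the force and the opening at its end, in the units of the state.
- env.state(): the state, without advancing time (a new reading comes with each control period).
- cams.grab_frame(name): name is "scene" or "top" or "wrist"; returns a dict with "img" (400x640x3 uint8, red, green, blue), "K" (3x3 intrinsics, pixels), "rvec" (rotation vector, rad) and "tvec" (3), from world to camera coordinates, as OpenCV has them. Camera axes: x right, y down, z forward; pixel columns grow to the right and rows downward; lengths in mm; the calibration is good to about 2 mm. A picture is of the moment at which its call begins. There is no depth.
- env.job_done(): hands the job in, once; it reports no verdict.
Trained networks look in a picture, given as the dict that the camera call returned (one of the last four; its "shot" number tells which), for a name from the list of things; names that differ only in an ending like _2 or _b are one class to them, and where a whole thing is asked for, a point or a joint stands for the part that bears it (a point fixed in the world has none). Each returns a list of dicts, best first, with "conf" (0 to 1); they miss things now and then, are a little off and sometimes report something else, mostly with a low value. They report only what shows in the picture. A call takes as long as a camera call.
- cams.silhouettes(picture, name): "region" (400x640 bool, what is visible of it) and "centre" ([column, row] in pixels, amid what is visible of it).
The state is a dict: "time_s": time; "qpos": joint angles; "qvel": joint speeds; "effort": joint torques, N m; "ee_pos": TCP position; "ee_rot": TCP orientation; "force": force on the tool from outside, world axes, zero at the start; "torque": the same for the moment, N m; "gripper_width": finger opening in mm.
Only numpy, scipy, OpenCV 4.12 (cv2) and the standard library are available. Lean on these libraries where they do the work, as an engineer would, in place of code of your own. Each camera call takes 0.05 s, during which the arm holds its last target.

## Working session

There is one attempt and no reset: what is moved stays moved. The work goes in short steps, Python scripts to look and compute and a tool call to move; the robot and the scene stay as the last step left them, time stands still between calls to the robot, and variables do not carry over. Pictures are saved under pics/ and viewed, and the job is handed in when it is done.

Besides the shell and the picture viewer there is one more tool, called after "Request:" as name(argument=value, ...), one argument or row to a line, values as JSON. arm_command: Moves the arm, as the interface text tells. Its arguments: {"type":"object","properties":{"deltas":{"type":"array","items":{"type":"array"}},"grip_force":{"type":"number"}},"required":["deltas"]}

```bash
ls; mkdir -p pics
python3 - <<'E'
from workcell import env,cams
import cv2
s=env.state();print(s, env.tip_reach)
for n in ["scene","top","wrist"]:
    f=cams.grab_frame(n);cv2.imwrite(f"pics/{n}0.png",f["img"][:,:,::-1]);print(n,f["K"],f["rvec"],f["tvec"])
E
```

```text
pics
{'time_s': 0.0, 'qpos': array([-6.64042094e+01,  1.83493614e+01,  8.97062674e+01, -1.39034628e-03,
        7.20447129e+01, -1.14671920e+00]), 'qvel': array([ 0.05819971, -0.01010626, -0.07522304, -0.05411282,  0.04050767,
        0.03204242]), 'effort': array([ 5.13474024e-04, -4.12460554e+01, -2.31969631e+01,  7.26648071e-02,
        4.54825989e-02, -1.31159595e-04]), 'ee_pos': array([ 240.4498229 , -521.76708951,  224.14406913]), 'ee_rot': array([-90.39196026,  89.89964957, 114.35097935]), 'force': array([ 0.04489379, -0.38619076, -0.39305688]), 'torque': array([ 0.05273009,  0.03990226, -0.02991578]), 'gripper_width': 90.9666569797378} 11.0
scene [[385.15100025   0.         321.6124676 ]
 [  0.         385.15100025 201.9371239 ]
 [  0.           0.           1.        ]] [ 2.05167147  1.55161172 -0.51022054] [-105.76595886 -382.37792691 1345.44230801]
top [[391.54390184   0.         320.89744663]
 [  0.         391.54390184 203.13053748]
 [  0.           0.           1.        ]] [ 2.16078436 -2.12518821  0.15028501] [ -39.95585352  555.22978235 1020.15444646]
wrist [[308.95123473   0.         321.96713451]
 [  0.         308.95123473 199.93355025]
 [  0.           0.           1.        ]] [-2.47366989  1.58475748  0.18927737] [-574.64337736  -26.19528747  389.67258537]
```

View pics/scene0.png

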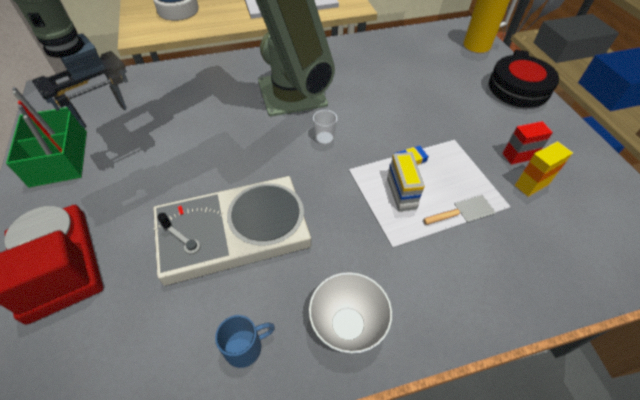

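View pics/top0.png

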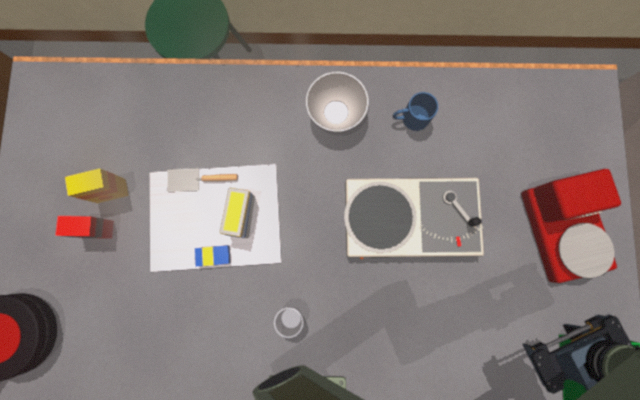

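View pics/wrist0.png

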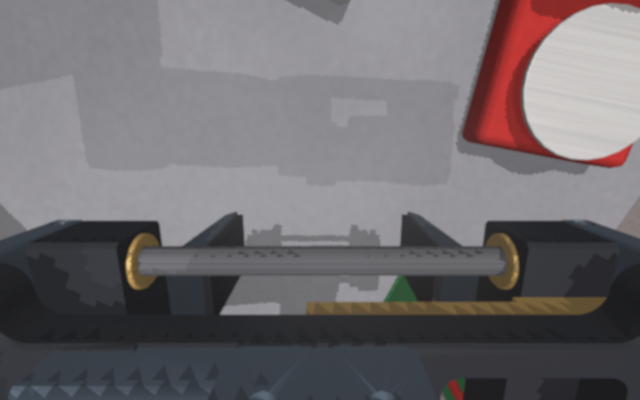

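```bash
cat > h.py <<'E'
from workcell import env,cams
import cv2,numpy as np
from scipy.optimize import minimize
def proj(f,P):
    return cv2.projectPoints(np.asarray(P,float).reshape(-1,1,3),f["rvec"],f["tvec"],f["K"],None)[0].reshape(-1,2)
def ray(f,uv,z):
    R=cv2.Rodrigues(f["rvec"])[0];C=-R.T@f["tvec"].ravel()
    d=R.T@np.linalg.inv(f["K"])@np.array([uv[0],uv[1],1.]);return C+d*(z-C[2])/d[2]
def box(x,y,yaw,L,W,z0,z1):
    c,s=np.cos(yaw),np.sin(yaw)
    return np.array([[x+c*a*L/2-s*b*W/2,y+s*a*L/2+c*b*W/2,z] for a in(-1,1) for b in(-1,1) for z in(z0,z1)])
def rast(f,P,S=4):
    p=proj(f,P);h=cv2.convexHull(p.astype(np.float32))
    m=np.zeros((400*S,640*S),np.uint8);cv2.fillPoly(m,[np.round((h+.5)*S).astype(np.int32)],255)
    return cv2.resize(m,(640,400),interpolation=cv2.INTER_AREA)/255.
def fitbox(fr,x0,L,W,z0,z1,wts=None):
    # fr: list of (frame, mask)
    def cost(p):
        return sum(np.abs(rast(f,box(p[0],p[1],p[2]/100,L,W,z0,z1))-m).sum() for f,m in fr)
    best=None
    for d in (0,20,-20):
        r=minimize(cost,[x0[0],x0[1],x0[2]*100+d],method="Nelder-Mead",options=dict(initial_simplex=np.array([[x0[0],x0[1],x0[2]*100+d]]*4)+np.array([[0,0,0],[12,0,0],[0,12,0],[0,0,15]]),xatol=.05,fatol=.2))
        if best is None or r.fun<best.fun:best=r
    return best.x*[1,1,.01],best.fun,sum(m.sum() for f,m in fr)
def sil(f,n):
    r=cams.silhouettes(f,n)
    return r
E
python3 - <<'E'
from h import *
import pickle
F={n:cams.grab_frame(n) for n in("scene","top")}
S={}
for n in F:
    for o in ["top_tin_c","mid_tin_c","low_tin_c","plate_top","lever_pivot","knob","marker","heat_lever","heat_marker","candle_box","spatula","spare"]:
        r=sil(F[n],o); S[n,o]=r
        print(n,o,[(round(q["conf"],2),np.round(q["centre"],1).tolist(),int(q["region"].sum()),np.ptp(np.argwhere(q["region"]),axis=0).tolist()) for q in r[:2]])
pickle.dump((F,S),open("s0.pkl","wb"))
f=F["top"];print(ray(f,(237,212),108),ray(f,(380,217),61),ray(f,(450,197),60))
for n in F:
    i=F[n]["img"];c=(slice(130,290),slice(140,330)) if n=="scene" else (slice(165,275),slice(340,490))
    cv2.imwrite(f"pics/{n}w.png",cv2.resize(i[c][:,:,::-1],None,fx=4,fy=4,interpolation=cv2.INTER_CUBIC))
E
```

```text
scene top_tin_c [(0.94, [405.4, 174.4], 1017, [42, 33]), (0.49, [400.1, 203.5], 236, [34, 31])]
scene mid_tin_c [(0.75, [398.7, 193.7], 325, [39, 31])]
scene low_tin_c [(0.68, [416.2, 155.4], 252, [17, 30])]
scene plate_top [(0.7, [225.6, 227.1], 11476, [108, 156])]
scene lever_pivot [(0.73, [228.2, 230.1], 11565, [108, 157]), (0.57, [416.5, 154.5], 243, [18, 21])]
scene knob [(0.95, [176.0, 234.4], 439, [39, 40])]
scene marker []
scene heat_lever [(0.96, [173.0, 230.7], 295, [35, 37])]
scene heat_marker []
scene candle_box [(0.67, [418.0, 154.6], 249, [17, 28])]
scene spatula [(0.63, [470.1, 207.3], 922, [28, 71])]
scene spare [(0.96, [431.7, 189.3], 7343, [106, 158]), (0.3, [174.6, 232.2], 318, [36, 38])]
top top_tin_c [(0.62, [234.5, 211.1], 1085, [48, 29])]
top mid_tin_c [(0.63, [251.5, 217.0], 134, [42, 10])]
top low_tin_c []
top plate_top [(0.85, [413.0, 216.1], 10633, [80, 138])]
top lever_pivot [(0.76, [411.4, 221.4], 10584, [80, 138])]
top knob []
top marker []
top heat_lever [(0.68, [462.4, 214.0], 270, [35, 33])]
top heat_marker [(0.48, [458.9, 242.5], 41, [9, 5])]
top candle_box [(0.85, [213.6, 256.8], 686, [21, 36])]
top spatula [(0.64, [189.0, 177.3], 971, [24, 70])]
top spare [(0.9, [211.4, 220.6], 9975, [107, 133]), (0.44, [463.9, 212.7], 282, [34, 33])]
[519.78795277 180.52533953 108.        ] [ 518.3360299  -187.52508452   61.        ] [ 575.02166469 -374.01703208   60.        ]
```

View pics/topw.png

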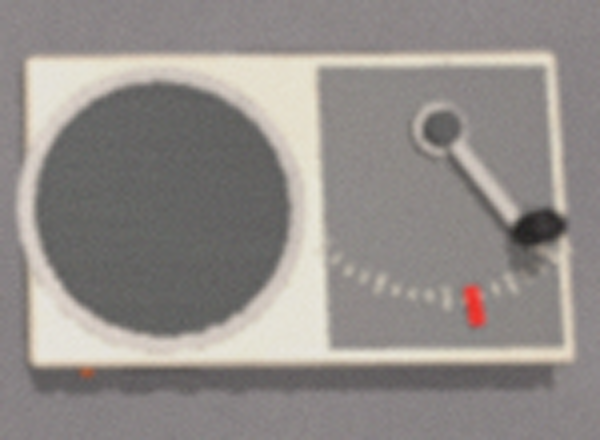

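View pics/scenew.png

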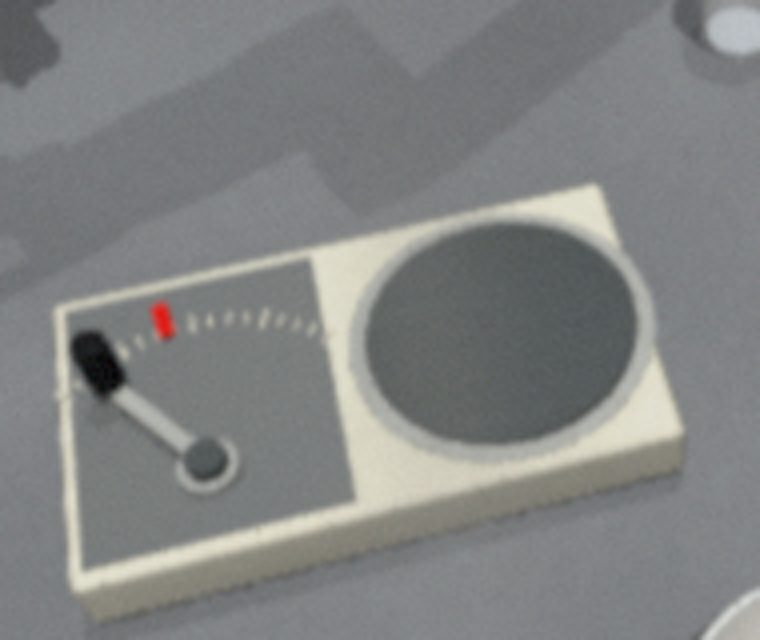

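Run:
```python
from h import *
import pickle
F,S=pickle.load(open("s0.pkl","rb"))
a=F["scene"]["img"][135:250,345:515];b=F["top"]["img"][160:275,145:290]
for n,i in(("ss",a),("ts",b)): cv2.imwrite(f"pics/{n}.png",cv2.resize(i[:,:,::-1],None,fx=4.6,fy=4.6,interpolation=cv2.INTER_CUBIC))
# warmer
fr=[(F[n],S[n,"plate_top"][0]["region"].astype(float)) for n in F]
for k in (fr,fr[:1],fr[1:]): print("warmer",fitbox(k,[520,-270,0],210,360,0,55))
# red marker & white rim
for n in F:
    f=F[n];i=f["img"].astype(int)
    R=S[n,"plate_top"][0]["region"]
    red=(i[...,0]-np.maximum(i[...,1],i[...,2])>50)&cv2.dilate(R.astype(np.uint8),np.ones((5,5)))[:].astype(bool)
    nl,lab,st,ce=cv2.connectedComponentsWithStats(red.astype(np.uint8))
    for k in range(1,nl):
        w=np.clip(i[...,0]-np.maximum(i[...,1],i[...,2]),0,None)*(cv2.dilate((lab==k).astype(np.uint8),np.ones((3,3))))
        ys,xs=np.mgrid[:400,:640];c=((w*xs).sum()/w.sum(),(w*ys).sum()/w.sum())
        print(n,"red",st[k],c,ray(f,c,61))
```

```text
warmer (array([ 5.20941994e+02, -2.76017049e+02,  2.93572503e-02]), np.float64(991.0627450980392), np.float64(22109.0))
warmer (array([ 5.16913621e+02, -2.75788497e+02,  1.63541026e-02]), np.float64(684.6196078431371), np.float64(11476.0))
warmer (array([ 5.21292486e+02, -2.74853734e+02,  2.79950998e-02]), np.float64(215.05490196078432), np.float64(10633.0))
scene red [178 205   6  10  44] (np.float64(180.21561221277935), np.float64(209.60339943342777)) [ 461.7156736  -390.29838604   61.        ]
top red [456 236   6  11  50] (np.float64(458.2127264945071), np.float64(240.99557711513768)) [ 458.60124679 -391.52769227   61.        ]
top red [361 257   2   2   4] (np.float64(361.3903743315508), np.float64(257.5204991087344)) [ 411.52495906 -138.62461537   61.        ]
```

View pics/ss.png

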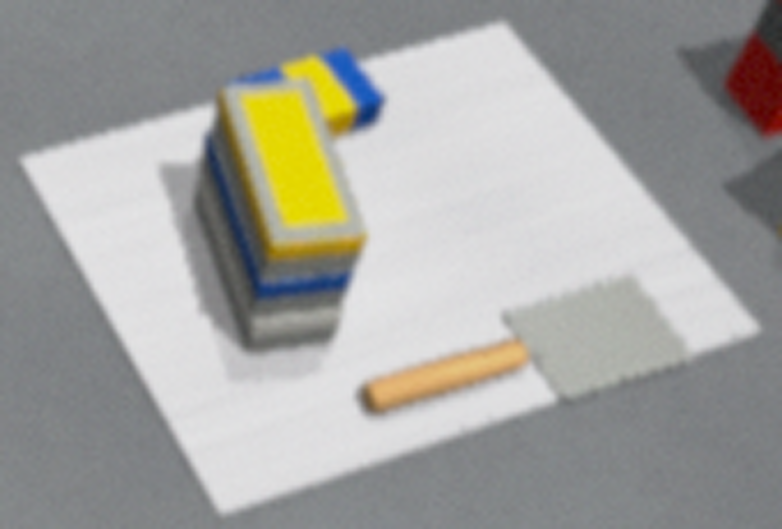

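View pics/ts.png

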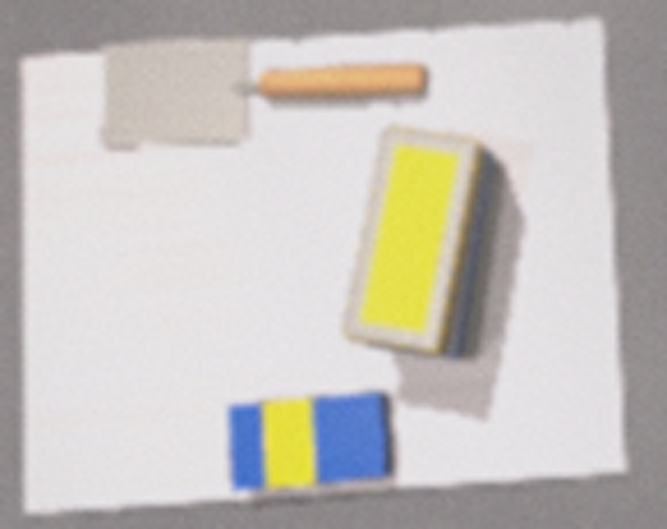

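```bash
cat >> h.py <<'E'
def colmask(f,kind,roi=None):
    hsv=cv2.cvtColor(f["img"],cv2.COLOR_RGB2HSV);h,s,v=[hsv[...,k].astype(int) for k in range(3)]
    if kind=="yellow":m=(h>24)&(h<36)&(s>130)&(v>120)
    if kind=="blue":m=(h>105)&(h<125)&(s>110)
    if kind=="black":m=v<75
    if roi is not None:
        c=np.zeros_like(m);c[roi[1]:roi[3],roi[0]:roi[2]]=1;m&=c.astype(bool)
    return m
def biggest(m):
    n,l,st,c=cv2.connectedComponentsWithStats(m.astype(np.uint8));k=1+np.argmax(st[1:,4]);return l==k
def lid(f,m,z):
    cs,_=cv2.findContours(m.astype(np.uint8),cv2.RETR_EXTERNAL,cv2.CHAIN_APPROX_NONE)
    c=max(cs,key=cv2.contourArea).reshape(-1,2)
    P=np.array([ray(f,p,z)[:2] for p in c],np.float32)
    (cx,cy),(w,h),a=cv2.minAreaRect(P)
    ys,xs=np.nonzero(m);g=ray(f,(xs.mean(),ys.mean()),z)
    Q=np.array([ray(f,p,z)[:2] for p in zip(xs,ys)]);Q=Q-Q.mean(0);w_,v_=np.linalg.eigh(Q.T@Q)
    d=v_[:,1]*np.sign(v_[0,1]);return dict(rect=(round(cx,1),round(cy,1),round(w,1),round(h,1)),cen=np.round(g[:2],1),yaw=round(float(np.degrees(np.arctan2(d[1],d[0]))),2))
E
python3 - <<'E'
from h import *
import pickle
F,S=pickle.load(open("s0.pkl","rb"))
for n,roi in(("scene",(380,145,428,195)),("top",(215,180,260,242))):
    m=biggest(colmask(F[n],"yellow",roi));print(n,m.sum(),lid(F[n],m,108))
# whole stack fit in scene/top using non-white? union of tins
    k=biggest(colmask(F[n],"black",(140,200,185,235) if n=="scene" else (455,190,490,230)));ys,xs=np.nonzero(k)
    print("knob",k.sum(),ray(F[n],(xs.mean(),ys.mean()),92))
# sheet fit
fr=[(F[n],None) for n in F]
for n in F:
    m=S[n,"spare"][0]["region"].copy()
    for o in("spatula","candle_box","top_tin_c","mid_tin_c","low_tin_c"):
        for r in S[n,o][:1]: m|=r["region"]
    m=cv2.morphologyEx(m.astype(np.uint8),cv2.MORPH_CLOSE,np.ones((9,9)))
    if n=="top":print("sheet",fitbox([(F[n],m.astype(float))],[520,240,0],280,360,0,6))
# plate rim: bright disc edges: dark disc fit
for n,c in(("scene",(265,213)),("top",(380,217))):
    f=F[n];v=f["img"].max(2).astype(int)
    roi=np.zeros((400,640),np.uint8);cv2.circle(roi,c,45,1,-1)
    m=biggest((v<140)&(roi>0)&S[n,"plate_top"][0]["region"]);ys,xs=np.nonzero(m)
    P=np.array([ray(f,p,61)[:2] for p in zip(xs,ys)]);print("plate",m.sum(),P.mean(0),np.ptp(P,axis=0))
    # pivot: dark hub
print(ray(F["top"],(340+441/4,165+126/4),70),ray(F["scene"],(140+206/4,130+459/4),70))
E
```

```text
scene 385 {'rect': (524.3, 190.4, 34.4, 98.3), 'cen': array([526.2, 189.8]), 'yaw': -8.86}
knob 143 [ 508.85879013 -421.89439181   92.        ]
top 489 {'rect': (521.6, 189.1, 32.5, 96.3), 'cen': array([521.2, 189.2]), 'yaw': -8.51}
knob 80 [ 506.91690975 -422.47698698   92.        ]
sheet (array([5.18814266e+02, 2.69147876e+02, 8.48613820e-02]), np.float64(186.8078431372549), np.float64(12920.0))
plate 2996 [ 527.77427436 -188.54365214] [170.94780493 169.14385044]
plate 3133 [ 519.29158705 -188.12779371] [167.41512543 166.34569108]
[ 574.68588336 -371.45417364   70.        ] [ 578.59605029 -369.52455496   70.        ]
```

```bash
cat >> h.py <<'E'
from scipy.spatial.transform import Rotation as Rn
def toolR():
    r,p,y=env.state()["ee_rot"];return Rn.from_euler("xyz",[r,p,y],degrees=True).as_matrix()
def jaw():
    j=toolR()[:,1];return np.degrees(np.arctan2(j[1],j[0]))
def where():
    s=env.state();print("t",round(s["time_s"],2),"pos",np.round(s["ee_pos"],1),"jaw",round(jaw(),2),"w",round(s["gripper_width"],1),"F",np.round(s["force"],1))
E
python3 -c "
from h import *
where();print(toolR().round(3))
f=cams.grab_frame('wrist');R=cv2.Rodrigues(f['rvec'])[0];C=-R.T@f['tvec'].ravel();s=env.state();print(C,toolR().T@(C-s['ee_pos']),toolR().T@R.T[:,2])"
```

```text
t 1.45 pos [ 240.7 -522.2  225. ] jaw -65.26 w 91.4 F [-0.1  0.3  0.1]
[[ 0.     0.419 -0.908]
 [-0.    -0.908 -0.419]
 [-1.     0.     0.   ]]
[ 299.96496668 -495.26866948  385.05245051] [-160.08383382    0.3558504   -65.14886306] [9.72320641e-01 1.55705017e-04 2.33650478e-01]
```

Request:
arm_command(
  deltas=[
    [1,[40,80,10],0.14],
    [1,[80,170,20],0.28],
    [1,[110,240,20],0.42],
    [1,[140,310,20],0.56],
    [1,[170,380,20],0.7],
    [1,[190,450,20],0.84],
    [1,[210,500,20],0.98],
    [1,[230,550,20],1.12],
    [1,[250,600,20],1.26],
    [1,[265,650,20],1.4],
    [1,[275,690,20],1.54],
    [1,[281,711,20],1.68],
    [1,[281,711,20],1.82],
    [1,[281,711,20],1.96],
    [1,[281,711,20],2.1],
    [1,[281,711,20],2.24],
    [1,[281,711,20],2.38],
    [1,[281,711,20],2.5],
    [1,[281,711,20],2.56],
    [1,[281,711,20],2.56],
  ],
)

```text
time_s: 3.5
ee_pos: [521.6, 188.9, 244.9]
ee_rot: [162.0, 90.0, 153.5]
force: [-0.2, -0.0, 0.9]
gripper_width: 90.7
```

Run:
```python
from h import *
where()
f=cams.grab_frame("wrist");cv2.imwrite("pics/w1.png",f["img"][:,:,::-1])
m=biggest(colmask(f,"yellow"));print(m.sum(),lid(f,m,108))
for n,o in (("wrist","top_tin_c"),):
    for r in cams.silhouettes(f,o)[:1]:print(r["conf"],r["region"].sum(),r["centre"])
where()
```

```text
t 3.5 pos [521.6 188.9 244.9] jaw 81.42 w 90.7 F [-0.2 -0.   0.9]
2607 {'rect': (528.1, 187.8, 32.8, 85.8), 'cen': array([528.4, 187.4]), 'yaw': -6.18}
0.7 6332 [324.3, 189.7]
t 3.6 pos [521.6 188.7 245. ] jaw 81.34 w 90.8 F [ 0.8  0.3 -0.7]
```

View pics/w1.png

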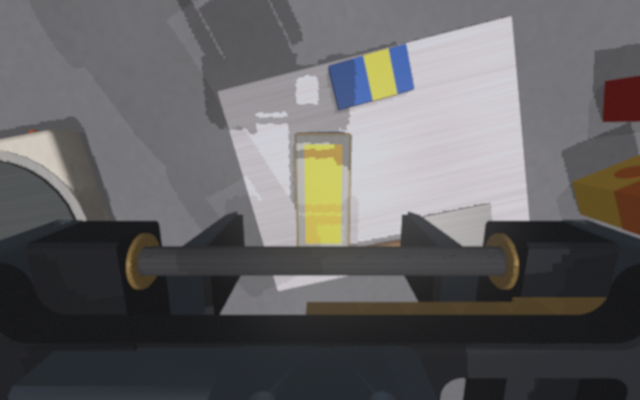

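Run:
```python
from h import *
f=cams.grab_frame("wrist")
g=f["img"][115:260,270:380];cv2.imwrite("pics/w1z.png",cv2.resize(g[:,:,::-1],None,fx=4,fy=4,interpolation=cv2.INTER_CUBIC))
for p in [(296,132),(351,132),(296,240),(350,240)]: print(p,ray(f,p,108).round(1))
```

```text
(296, 132) [459.1 173.1 108. ]
(351, 132) [466.9 224.2 108. ]
(296, 240) [565.2 154.8 108. ]
(350, 240) [573.5 209.3 108. ]
```

View pics/w1z.png

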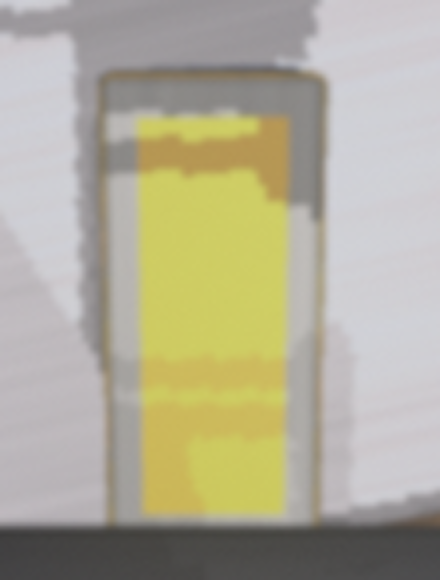

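Request:
arm_command(
  deltas=[
    [1,[1,1,-30],0],
    [1,[1,1,-65],0],
    [1,[1,1,-95],0],
    [1,[1,1,-120],0],
    [1,[1,1,-140],0],
    [1,[1,1,-150],0],
    [1,[1,1,-156],0],
    [1,[1,1,-156],0],
    [1,[1,1,-156],0],
  ],
)

```text
time_s: 4.55
ee_pos: [523.4, 190.0, 89.9]
ee_rot: [30.0, 89.9, 21.4]
force: [-0.3, 0.4, -0.1]
gripper_width: 91.0
```

Request:
arm_command(
  deltas=[
    [0.55,[0,0,0],0],
    [0.55,[0,0,0],0],
    [0.3,[0,0,0],0],
    [0.3,[0,0,0],0],
    [0.3,[0,0,0],0],
    [0.3,[0,0,0],0],
  ],
  grip_force=25,
)

```text
time_s: 5.15
ee_pos: [522.7, 189.7, 89.1]
ee_rot: [30.0, 90.0, 21.4]
force: [0.3, -0.0, 1.3]
gripper_width: 54.0
```

Request:
arm_command(
  deltas=[
    [0.3,[0,0,2],0],
    [0.3,[0,0,6],0],
    [0.3,[0,0,14],0],
    [0.3,[0,0,26],0],
    [0.3,[0,0,38],0],
    [0.3,[0,0,48],0],
    [0.3,[0,0,54],0],
    [0.3,[0,5,56],0],
    [0.3,[-2,17,56],0],
    [0.3,[-5,37,56],0],
    [0.3,[-8,62,56],0],
    [0.3,[-11,90,54],0],
    [0.3,[-14,118,48],0],
    [0.3,[-17,142,38],0],
    [0.3,[-20,162,24],0],
    [0.3,[-21,175,8],0],
    [0.3,[-22,181,-10],0],
    [0.3,[-22,182,-26],0],
    [0.3,[-22,182,-40],0],
    [0.3,[-22,182,-50],0],
  ],
)

```text
time_s: 7.15
ee_pos: [499.9, 371.4, 37.1]
ee_rot: [-136.3, 89.9, -144.9]
force: [0.1, -0.8, -1.7]
gripper_width: 54.0
```

Request:
arm_command(
  deltas=[
    [0.3,[0,0,-6],0],
    [0.3,[0,0,-10],0],
    [0.3,[0,0,-13],0],
    [0.3,[0,0,-15],0],
    [0.3,[0,0,-16],0],
    [0.3,[0,0,-16],0],
    [0.3,[0,0,-17],0],
    [0.3,[0,0,-17],0],
  ],
)

```text
time_s: 7.95
ee_pos: [500.7, 371.8, 22.1]
ee_rot: [61.4, 90.0, 52.8]
force: [0.4, 0.1, -2.5]
gripper_width: 53.7
```

Run:
```python
from h import *
where()
for n in("scene","top","wrist"):
    f=cams.grab_frame(n);cv2.imwrite(f"pics/{n}2.png",f["img"][:,:,::-1])
where()
```

```text
t 7.95 pos [500.7 371.8  22.1] jaw 81.42 w 53.7 F [ 0.4  0.1 -2.5]
t 8.1 pos [500.7 371.8  22. ] jaw 81.42 w 54.0 F [ 0.1  0.8 -1.5]
```

View pics/scene2.png

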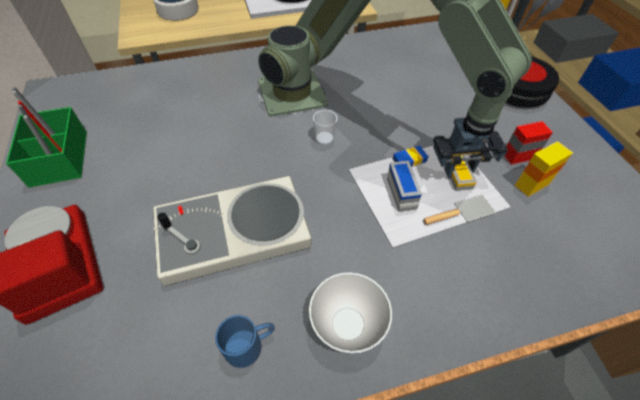

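Request:
arm_command(
  deltas=[
    [0.3,[0,0,-0.5],0],
    [0.3,[0,0,-1],0],
    [0.3,[0,0,-1],0],
    [0.3,[0,0,-1],0],
  ],
)

```text
time_s: 8.5
ee_pos: [500.7, 371.8, 21.1]
ee_rot: [58.9, 90.0, 50.4]
force: [0.7, 0.6, -1.3]
gripper_width: 54.0
```

Request:
arm_command(
  deltas=[
    [0.3,[0,0,-0.5],0],
    [0.3,[0,0,-0.5],0],
    [0.3,[0,0,-0.5],0],
  ],
)

```text
time_s: 8.8
ee_pos: [500.7, 371.8, 21.1]
ee_rot: [52.3, 90.0, 43.8]
force: [-1.4, -1.5, 4.3]
gripper_width: 53.7
```

Request:
arm_command(
  deltas=[
    [0.7,[0,0,0.5],0],
    [1,[0,0,0.5],0],
    [1,[0,0,0.5],0],
    [1,[0,0,0.5],0],
    [1,[0,0,15],0],
    [1,[0,0,45],0],
    [1,[0,0,90],0],
    [1,[0,0,130],0],
    [1,[2,-20,160],0],
    [1,[8,-70,180],0],
    [1,[14,-120,190],0],
    [1,[20,-160,190],0],
    [1,[22,-182,190],0],
    [1,[22,-182,190],0],
    [1,[22,-182,190],0],
  ],
)

```text
time_s: 10.3
ee_pos: [522.8, 189.8, 211.4]
ee_rot: [54.4, 89.9, 45.8]
force: [-0.9, 0.7, 0.6]
gripper_width: 91.3
```

Run:
```python
from h import *
where()
for n in("scene","top","wrist"):
    f=cams.grab_frame(n);cv2.imwrite(f"pics/{n}3.png",f["img"][:,:,::-1])
    if n=="scene": roi=(370,150,425,212)
    elif n=="top": roi=(215,180,260,242)
    else: roi=(280,130,370,260)
    m=colmask(f,"blue",roi)
    if m.sum()>20: m=biggest(m);print(n,m.sum(),lid(f,m,74))
    if n=="wrist":cv2.imwrite("pics/w3z.png",cv2.resize(f["img"][115:260,240:400][:,:,::-1],None,fx=4,fy=4,interpolation=cv2.INTER_CUBIC))
```

```text
t 10.3 pos [522.8 189.8 211.4] jaw 81.35 w 91.3 F [-0.9  0.7  0.6]
scene 369 {'rect': (522.9, 188.7, 34.3, 99.2), 'cen': array([525.2, 188.4]), 'yaw': -7.26}
top 118 {'rect': (486.3, 192.0, 32.5, 27.9), 'cen': array([485.5, 192.8]), 'yaw': 70.43}
wrist 3378 {'rect': (522.5, 187.2, 34.1, 98.1), 'cen': array([520.2, 187.6]), 'yaw': -7.14}
```

View pics/w3z.png

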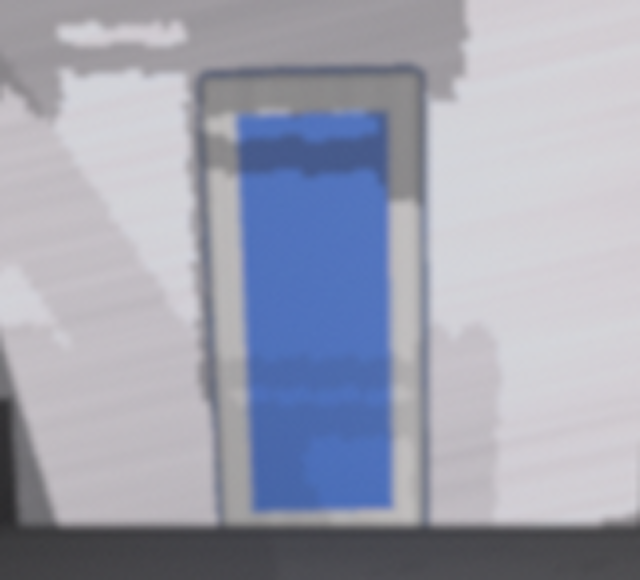

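View pics/wrist3.png

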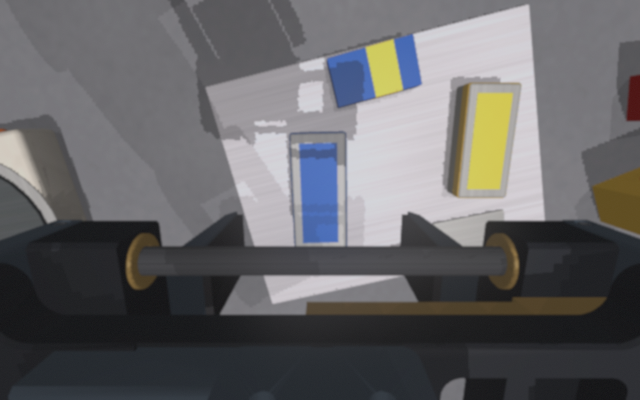

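Request:
arm_command(
  deltas=[
    [1,[-1,-1.6,-30],0.024],
    [1,[-1,-1.6,-65],0.024],
    [1,[-1,-1.6,-95],0.024],
    [1,[-1,-1.6,-120],0.024],
    [1,[-1,-1.6,-140],0.024],
    [1,[-1,-1.6,-150],0.024],
    [1,[-1,-1.6,-155],0.024],
    [1,[-1,-1.6,-155.5],0.024],
    [0.55,[-1,-1.6,-155.5],0.024],
    [0.55,[-1,-1.6,-155.5],0.024],
    [0.3,[-1,-1.6,-155.5],0.024],
    [0.3,[-1,-1.6,-155.5],0.024],
    [0.3,[-1,-1.6,-155.5],0.024],
    [0.3,[-1,-1.6,-155.5],0.024],
  ],
)

```text
time_s: 11.85
ee_pos: [521.8, 188.1, 55.3]
ee_rot: [22.1, 90.0, 14.9]
force: [-0.4, -0.3, 1.8]
gripper_width: 53.8
```

Run:
```python
from h import *
where()
for n in("scene","top"):
    f=cams.grab_frame(n);cv2.imwrite(f"pics/{n}4.png",f["img"][:,:,::-1])
```

```text
t 11.85 pos [521.8 188.1  55.3] jaw 82.79 w 53.8 F [-0.4 -0.3  1.8]
```

Request:
arm_command(
  deltas=[
    [0.3,[0,0,2],0],
    [0.3,[0,0,6],0],
    [0.3,[0,0,14],0],
    [0.3,[0,0,26],0],
    [0.3,[0,0,40],0],
    [0.3,[0,0,55],0],
    [0.3,[2,-6,70],0],
    [0.3,[6,-18,82],0.02],
    [0.3,[12,-36,90],0.04],
    [0.3,[20,-60,95],0.06],
    [0.3,[28,-88,95],0.09],
    [0.3,[36,-116,95],0.12],
    [0.3,[44,-144,95],0.14],
    [0.3,[50,-172,95],0.152],
    [0.3,[55,-198,95],0.152],
    [0.3,[58,-220,95],0.152],
    [0.3,[60,-236,95],0.152],
    [0.3,[60,-245,95],0.152],
    [0.3,[60,-248,95],0.152],
    [0.3,[60,-248,95],0.152],
  ],
)

```text
time_s: 13.95
ee_pos: [581.5, -59.5, 150.1]
ee_rot: [105.3, 90.0, 106.8]
force: [-0.3, 0.5, -3.3]
gripper_width: 54.0
```

Run:
```python
from h import *
where()
for n in("scene","top","wrist"):
    f=cams.grab_frame(n);cv2.imwrite(f"pics/{n}5.png",f["img"][:,:,::-1])
    np.save(f"pics/{n}5.npy",f,allow_pickle=True)
```

```text
t 13.95 pos [581.5 -59.5 150.1] jaw 91.49 w 54.0 F [-0.3  0.5 -3.3]
```

View pics/wrist5.png

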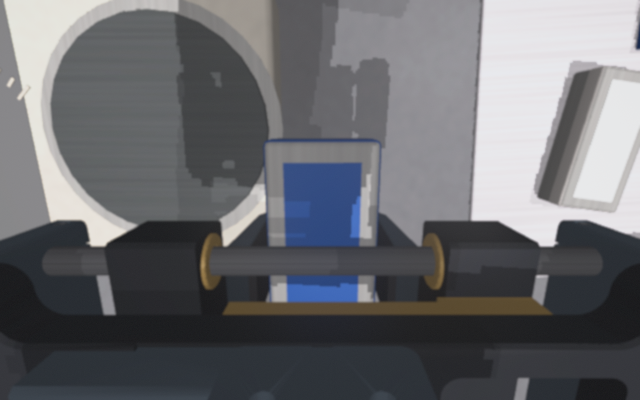

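View pics/top5.png

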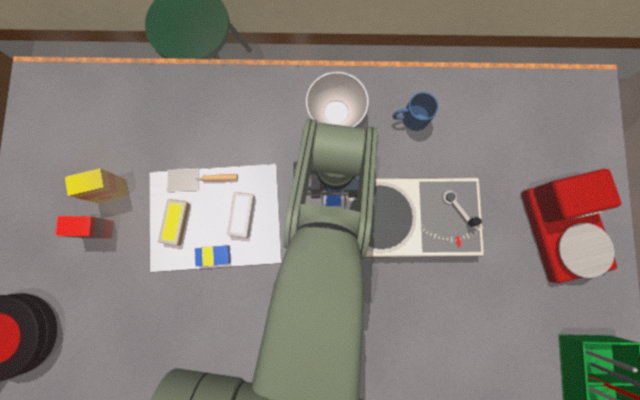

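Run:
```python
from h import *
F={n:np.load(f"pics/{n}5.npy",allow_pickle=True).item() for n in("scene","top","wrist")}
f=F["wrist"];g=cv2.GaussianBlur(f["img"].max(2),(0,0),1.2).astype(float)
from scipy.ndimage import map_coordinates
# radial edges in world at z=61
def circ(f,c0,angs,g):
    pts=[]
    for a in angs:
        rr=np.arange(76,96,.5);P=np.c_[c0[0]+rr*np.cos(a),c0[1]+rr*np.sin(a),0*rr+61]
        p=proj(f,P);
        if p.min()<2 or p[:,0].max()>637 or p[:,1].max()>397:continue
        v=map_coordinates(g,[p[:,1],p[:,0]],order=1);d=np.diff(v);k=np.argmax(d)
        if d[k]>4:pts.append(P[k,:2]+.25*np.array([np.cos(a),np.sin(a)]))
    P=np.array(pts)
    from scipy.optimize import least_squares
    r=least_squares(lambda q:np.hypot(P[:,0]-q[0],P[:,1]-q[1])-q[2],[*c0,85],loss="soft_l1")
    return r.x,len(P),np.abs(r.fun).mean()
aw=[np.radians(a) for a in range(0,360,3)]
def uvok(f,a,c):
    p=proj(f,[[c[0]+85*np.cos(a),c[1]+85*np.sin(a),61]])[0];return p[0]<258 and p[1]<215
c=(520,-188)
for _ in range(3):
    r=circ(f,c,[a for a in aw if uvok(f,a,c)],g);c=r[0][:2];print("wrist",r)
import pickle
F0=pickle.load(open("s0.pkl","rb"))[0]
for n in("scene","top"):
    gg=cv2.GaussianBlur(F0[n]["img"].max(2),(0,0),.8).astype(float);c=(522,-188)
    for _ in range(3):
        r=circ(F0[n],c,aw,gg);c=r[0][:2]
    print(n,r)
for p in((266,140),(380,140),(323,140)):print(ray(f,p,169.3))
for p in ((265,200),(380,200)):print(ray(f,p,169.3))
for n in("scene","top"):
    for r in cams.silhouettes(cams.grab_frame(n),"low_tin_c")[:1]:
        f=F[n];print(n,r["conf"],r["region"].sum(),fitbox([(f,r["region"].astype(float))],[522,189,-.13],120,54,6,40))
```

```text
wrist (array([ 521.7228012 , -188.13198292,   84.51391039]), 65, np.float64(0.22188386937925988))
wrist (array([ 521.75000931, -188.1461234 ,   84.47701015]), 67, np.float64(0.26969460570636483))
wrist (array([ 521.74318173, -188.14061967,   84.45659117]), 67, np.float64(0.257270166372409))
scene (array([ 524.63793566, -187.68010346,   85.01579416]), 101, np.float64(0.6800803802186696))
top (array([ 519.83164201, -187.91027969,   84.32080109]), 120, np.float64(0.5128072704032876))
[522.9891633  -86.11229101 169.3       ]
[521.65329309 -35.07098872 169.3       ]
[522.32127281 -60.59334445 169.3       ]
[550.66235495 -87.02835677 169.3       ]
[549.25567863 -33.13265024 169.3       ]
scene 0.61 923 (array([ 5.22994044e+02,  1.88906189e+02, -1.32861940e-01]), np.float64(68.79215686274509), np.float64(923.0))
top 0.94 992 (array([ 5.21648687e+02,  1.89989621e+02, -1.08997524e-01]), np.float64(45.18039215686275), np.float64(992.0))
```

Request:
arm_command(
  deltas=[
    [0.3,[-3,-6,0],0],
    [0.3,[-10,-20,0],0],
    [0.3,[-20,-40,0],0],
    [0.3,[-31,-64,0],0],
    [0.3,[-42,-88,0],0],
    [0.3,[-51,-108,-4],0],
    [0.3,[-57,-120,-12],0],
    [0.3,[-60,-126,-24],0],
    [0.3,[-61,-128,-36],0],
    [0.3,[-61,-128,-48],0],
    [0.3,[-61,-128,-58],0],
    [0.3,[-61,-128,-65],0],
    [0.3,[-61,-128,-69],0],
    [0.3,[-61,-128,-71],0],
    [0.3,[-61,-128,-72],0],
    [0.3,[-61,-128,-73],0],
    [0.3,[-61,-128,-73],0],
    [0.3,[-61,-128,-73],0],
  ],
)

```text
time_s: 16.1
ee_pos: [520.8, -187.9, 77.3]
ee_rot: [-14.5, 90.0, -13.0]
force: [-1.0, 0.3, -3.6]
gripper_width: 53.7
```

Request:
arm_command(
  deltas=[
    [0.3,[0,0,-0.5],0],
    [0.3,[0,0,-0.5],0],
    [0.3,[0,0,-1],0],
    [0.3,[0,0,-1],0],
    [0.3,[0,0,-1],0],
  ],
)

```text
time_s: 16.6
ee_pos: [520.8, -187.9, 76.3]
ee_rot: [-14.3, 90.0, -12.8]
force: [-0.8, -1.6, 0.6]
gripper_width: 53.7
```

Request:
arm_command(
  deltas=[
    [0.3,[0,0,-0.5],0],
    [0.3,[0,0,-0.5],0],
    [0.7,[0,0,-0.5],0],
    [1,[0,0,-0.3],0],
    [1,[0,0,0],0],
    [1,[0,0,0],0],
    [1,[0,0,10],0],
    [1,[0,0,35],0],
    [1,[0,0,70],0],
    [1,[0,0,110],0],
    [1,[-20,20,135],0],
    [1,[-40,40,145],0],
    [1,[-40,40,145],0],
  ],
)

```text
time_s: 17.9
ee_pos: [479.4, -146.4, 223.8]
ee_rot: [-8.5, 89.8, -7.0]
force: [1.0, -0.3, -0.6]
gripper_width: 91.2
```

Run:
```python
from h import *
where()
f=cams.grab_frame("wrist")
cv2.imwrite(f"pics/wrist6.png",f["img"][:,:,::-1])
m=biggest(colmask(f,"blue"));print(m.sum(),lid(f,m,95))
```

```text
t 17.9 pos [ 479.4 -146.4  223.8] jaw 91.57 w 91.2 F [ 1.  -0.3 -0.6]
2086 {'rect': (502.5, -189.0, 60.0, 34.5), 'cen': array([ 502. , -189.1]), 'yaw': 1.53}
```

View pics/wrist6.png

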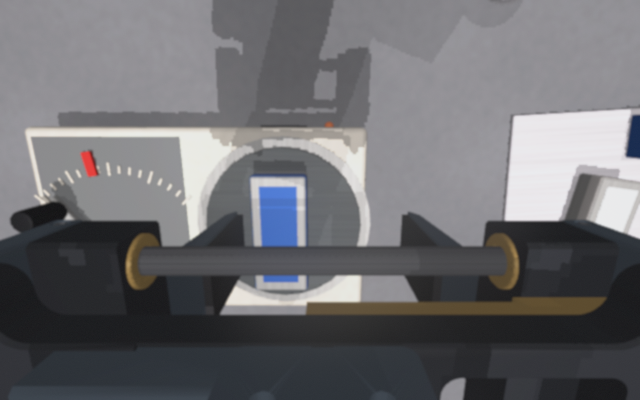

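Request:
arm_command(
  deltas=[
    [1,[1,30,0],-0.01],
    [1,[2,70,0],-0.03],
    [1,[4,115,0],-0.05],
    [1,[6,165,0],-0.07],
    [1,[8,215,0],-0.09],
    [1,[10,265,0],-0.11],
    [1,[12,315,0],-0.13],
    [1,[14,365,0],-0.15],
    [1,[16,412,-5],-0.176],
    [1,[18,452,-15],-0.176],
    [1,[19,484,-30],-0.176],
    [1,[20,506,-55],-0.176],
    [1,[20,518,-85],-0.176],
    [1,[20,519.6,-115],-0.176],
    [1,[20,519.6,-142],-0.176],
    [1,[20,519.6,-164],-0.176],
    [1,[20,519.6,-182],-0.176],
    [1,[20,519.6,-193],-0.176],
    [1,[20,519.6,-199],-0.176],
    [1,[20,519.6,-200],-0.176],
  ],
)

```text
time_s: 19.95
ee_pos: [500.8, 371.7, 20.3]
ee_rot: [-135.2, 90.0, -143.8]
force: [-0.2, -0.9, 0.9]
gripper_width: 91.0
```

Request:
arm_command(
  deltas=[
    [1,[0,0,0],0],
    [0.55,[0,0,0],0],
    [0.55,[0,0,0],0],
    [0.3,[0,0,0],0],
    [0.3,[0,0,0],0],
    [0.3,[0,0,0],0],
    [0.3,[0,0,0],0],
  ],
)

```text
time_s: 20.65
ee_pos: [500.7, 371.8, 21.2]
ee_rot: [60.3, 90.0, 51.7]
force: [0.0, -0.7, 1.7]
gripper_width: 53.9
```

Run:
```python
from h import *
where()
F={}
for n in("scene","top"):
    f=cams.grab_frame(n);cv2.imwrite(f"pics/{n}7.png",f["img"][:,:,::-1]);F[n]=f
    m=biggest(colmask(f,"blue",(215,170,315,260) if n=="scene" else (340,180,420,255)));print(n,m.sum(),lid(f,m,95))
for n in F:
    for r in cams.silhouettes(F[n],"low_tin_c")[:1]:
        f=F[n];print(n,r["conf"],r["region"].sum(),fitbox([(f,r["region"].astype(float))],[522,189,-.13],120,54,6,40))
```

```text
t 20.65 pos [500.7 371.8  21.2] jaw 81.42 w 53.9 F [ 0.  -0.7  1.7]
scene 447 {'rect': (522.2, -186.9, 96.7, 33.9), 'cen': array([ 524.3, -186.8]), 'yaw': 1.37}
top 489 {'rect': (521.3, -188.3, 95.5, 32.7), 'cen': array([ 520.9, -188.5]), 'yaw': 1.63}
scene 0.55 913 (array([ 5.22037339e+02,  1.90317636e+02, -1.47040396e-01]), np.float64(72.41176470588235), np.float64(913.0))
top 0.9 999 (array([ 5.22085225e+02,  1.89700660e+02, -1.23587386e-01]), np.float64(48.30588235294118), np.float64(999.0))
```

View pics/top7.png

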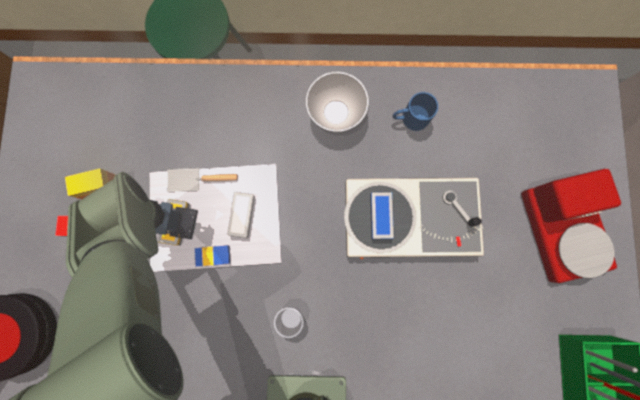

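Request:
arm_command(
  deltas=[
    [0.3,[0,0,2],0],
    [0.3,[0,0,6],0],
    [0.3,[0,0,14],0],
    [0.3,[0,0,26],0],
    [0.3,[2,-1,40],0],
    [0.3,[8,-4,55],0],
    [0.3,[18,-10,70],0],
    [0.3,[30,-18,84],0],
    [0.3,[42,-25,96],0],
    [0.3,[52,-31,104],0],
    [0.3,[58,-34,108],0],
    [0.3,[60,-35,110],0],
    [0.3,[60,-35,110],0],
    [0.3,[60,-35,110],0],
  ],
)

```text
time_s: 22.25
ee_pos: [559.9, 336.8, 130.3]
ee_rot: [-154.3, 89.9, -162.9]
force: [0.2, 0.4, -2.1]
gripper_width: 54.5
```

Run:
```python
from h import *
where()
f=cams.grab_frame("wrist");cv2.imwrite(f"pics/wrist8.png",f["img"][:,:,::-1]);np.save("pics/wrist8.npy",f,allow_pickle=True)
for r in cams.silhouettes(f,"low_tin_c")[:3]:
    print(r["conf"],r["region"].sum(),r["centre"],fitbox([(f,r["region"].astype(float))],[522,189,-.13],120,54,6,40))
    i=f["img"].copy();i[r["region"]]=i[r["region"]]//2+[60,0,0];cv2.imwrite(f"pics/wrist8m.png",i[:,:,::-1]);break
```

```text
t 22.25 pos [559.9 336.8 130.3] jaw 81.43 w 54.5 F [ 0.2  0.4 -2.1]
0.64 8698 [139.3, 171.6] (array([ 5.23538263e+02,  1.88214180e+02, -1.16516126e-01]), np.float64(3141.2784313725488), np.float64(8698.0))
```

View pics/wrist8.png

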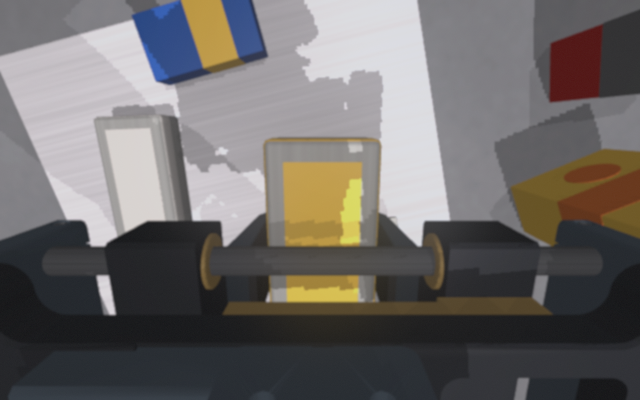

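View pics/wrist8m.png

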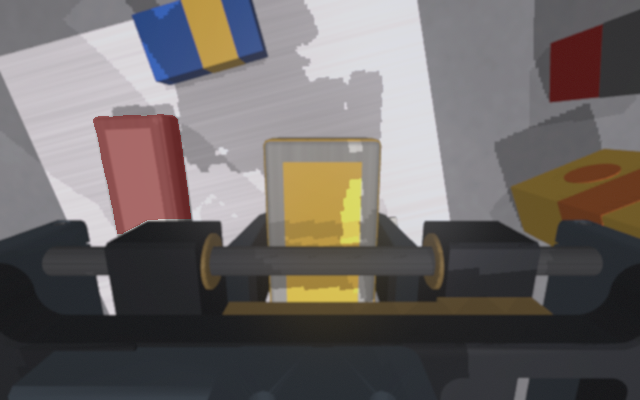

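Run:
```python
from h import *
f=np.load("pics/wrist8.npy",allow_pickle=True).item()
g=cams.grab_frame("wrist")
r=cams.silhouettes(g,"low_tin_c")[0];m=r["region"].astype(float)[:215]
def cost(p):
    return np.abs(rast(g,box(p[0],p[1],p[2]/100,120,54,6,40))[:215]-m).sum()
for s in([522,189,-13],[524,188,-10],[520,191,-16]):
    q=minimize(cost,s,method="Nelder-Mead",options=dict(initial_simplex=np.array([s]*4)+np.array([[0,0,0],[6,0,0],[0,6,0],[0,0,8]])));print(q.x,q.fun,m.sum())
where()
s=env.state()["ee_pos"]
a=[ray(g,p,s[2]+19)-s for p in((265,139),(380,139),(322.5,139))]
print(a, toolR().T@a[2])
i=g["img"][90:235,80:205];cv2.imwrite("pics/w8z.png",cv2.resize(i[:,:,::-1],None,fx=4,fy=4,interpolation=cv2.INTER_CUBIC))
```

```text
[523.73535707 187.8663644  -11.2441308 ] 409.3529411764706 8137.0
[523.48123914 187.32122995 -11.68771589] 412.5450980392157 8137.0
[523.68238617 187.77247611 -11.39010355] 402.9372549019607 8137.0
t 22.45 pos [560.1 336.9 130.5] jaw 81.45 w 53.7 F [ 0.4 -0.4 -1.9]
[array([-62.95953162, -16.85770109,  19.        ]), array([-55.26296773,  34.08841439,  19.        ]), array([-59.11064817,   8.61933821,  19.        ])] [-18.95028553  -0.27526668 -59.75092154]
```

View pics/w8z.png

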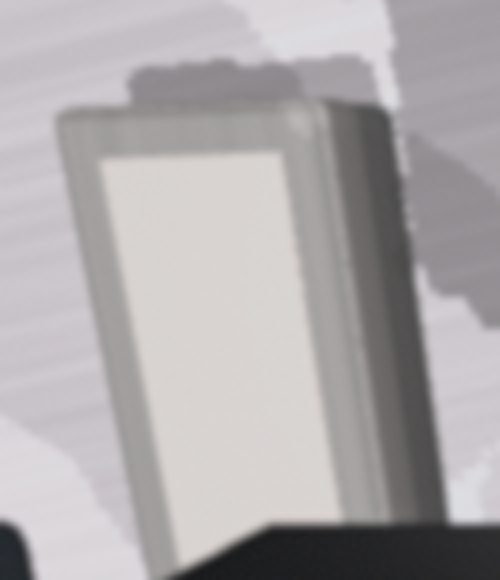

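Run:
```python
from h import *
f=np.load("pics/wrist8.npy",allow_pickle=True).item()
W=lambda p:ray(f,(80+p[0]/4-.375,90+p[1]/4-.375),40)[:2]
for p in [(60,112),(322,103),(150,570),(388,520),(100,158),(281,152),(341,520),(178,560)]:print(p,W(p).round(1))
for a,b in(((60,112),(150,570)),((322,103),(388,520)),((100,158),(178,560)),((281,152),(341,520))):
    d=W(b)-W(a);print(np.degrees(np.arctan2(d[1],d[0])))
```

```text
(60, 112) [462.3 170.7]
(322, 103) [468.4 222. ]
(150, 570) [556.4 159.5]
(388, 520) [553.2 212.8]
(100, 158) [472.  175.7]
(281, 152) [476.2 211.4]
(341, 520) [551.7 202.9]
(178, 560) [555.1 166.1]
-6.771152618880208
-6.195836806299391
-6.582790131525261
-6.440883379463244
```

Request:
arm_command(
  deltas=[
    [0.3,[-2,-6,0],0.005],
    [0.3,[-6,-20,0],0.01],
    [0.3,[-11,-40,0],0.02],
    [0.3,[-17,-64,0],0.03],
    [0.3,[-24,-90,0],0.031],
    [0.3,[-30,-114,-4],0.031],
    [0.3,[-34,-132,-12],0.031],
    [0.3,[-37,-143,-24],0.031],
    [0.3,[-38,-147,-36],0.031],
    [0.3,[-38,-147.5,-48],0.031],
    [0.3,[-38,-147.5,-58],0.031],
    [0.3,[-38,-147.5,-66],0.031],
    [0.3,[-38,-147.5,-70],0.031],
    [0.3,[-38,-147.5,-73],0.031],
    [0.3,[-38,-147.5,-74],0.031],
    [0.3,[-38,-147.5,-75],0.031],
    [0.3,[-38,-147.5,-75],0.031],
    [0.3,[-38,-147.5,-75],0.031],
  ],
)

```text
time_s: 24.25
ee_pos: [522.8, 189.3, 56.3]
ee_rot: [31.0, 90.0, 24.2]
force: [0.2, -0.7, -2.9]
gripper_width: 53.9
```

Request:
arm_command(
  deltas=[
    [0.3,[0,0,-0.5],0],
    [0.3,[0,0,-0.5],0],
    [0.3,[0,0,-1],0],
    [0.3,[0,0,-1],0],
    [0.3,[0,0,-1],0],
  ],
)

```text
time_s: 24.75
ee_pos: [522.8, 189.3, 55.1]
ee_rot: [34.8, 90.0, 28.0]
force: [0.2, -0.8, -1.1]
gripper_width: 54.2
```

Run:
```python
from h import *
where()
for n in("scene","top"):
    f=cams.grab_frame(n);cv2.imwrite(f"pics/{n}9.png",f["img"][:,:,::-1])
    if n=="scene":cv2.imwrite("pics/s9z.png",cv2.resize(f["img"][120:240,350:490][:,:,::-1],None,fx=5,fy=5,interpolation=cv2.INTER_CUBIC))
where()
```

```text
t 24.75 pos [522.8 189.3  55.1] jaw 83.19 w 54.2 F [ 0.2 -0.8 -1.1]
t 24.85 pos [522.8 189.3  55.1] jaw 83.19 w 54.0 F [ 0.5 -0.   0.2]
```

View pics/s9z.png

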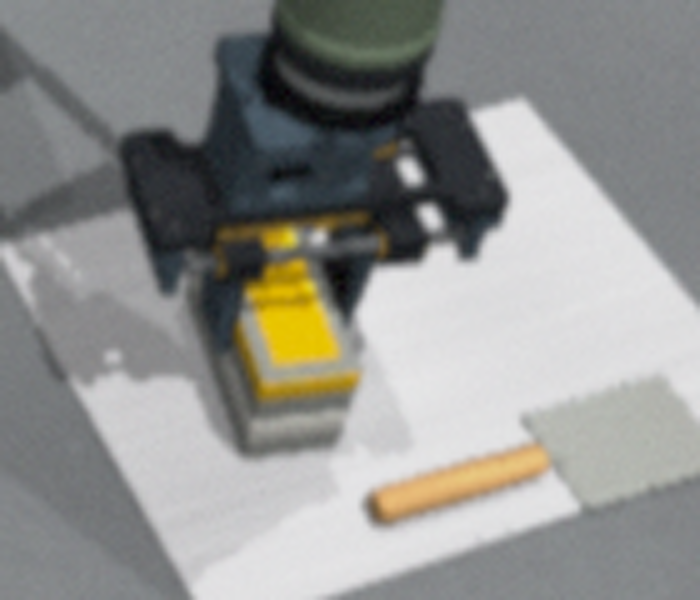

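Request:
arm_command(
  deltas=[
    [0.3,[0,0,-0.5],0],
    [0.3,[0,0,-0.5],0],
    [0.3,[0,0,-0.5],0],
  ],
)

```text
time_s: 25.15
ee_pos: [522.8, 189.3, 55.1]
ee_rot: [29.9, 90.0, 23.1]
force: [-1.9, -0.8, 5.2]
gripper_width: 53.8
```

Request:
arm_command(
  deltas=[
    [0.7,[0,0,0],0],
    [1,[0,0,0],0],
    [1,[0,0,0.5],0],
    [1,[0,0,0.5],0],
    [1,[0,0,10],0],
    [1,[0,0,35],0],
    [1,[0,0,70],0],
    [1,[0,0,110],0],
    [1,[-15,-15,145],0],
    [1,[-40,-50,165],0],
    [1,[-60,-80,165],0],
    [1,[-60,-100,165],0],
    [1,[-60,-100,165],0],
  ],
)

```text
time_s: 26.45
ee_pos: [462.1, 87.5, 220.6]
ee_rot: [-0.4, 89.9, -7.4]
force: [0.6, 0.6, 0.0]
gripper_width: 91.0
```

Run:
```python
from h import *
where()
for n in("scene","top","wrist"):
    f=cams.grab_frame(n);cv2.imwrite(f"pics/{n}10.png",f["img"][:,:,::-1])
    if n=="scene":cv2.imwrite("pics/s10z.png",cv2.resize(f["img"][130:240,350:490][:,:,::-1],None,fx=5,fy=5,interpolation=cv2.INTER_CUBIC))
    if n=="top":cv2.imwrite("pics/t10z.png",cv2.resize(f["img"][160:280,140:290][:,:,::-1],None,fx=5,fy=5,interpolation=cv2.INTER_CUBIC))
where()
```

```text
t 26.45 pos [462.1  87.5 220.6] jaw 83.04 w 91.0 F [0.6 0.6 0. ]
t 26.6 pos [463.   89.8 219.8] jaw 83.18 w 91.6 F [ 0.3 -0.5  0.3]
```

View pics/s10z.png

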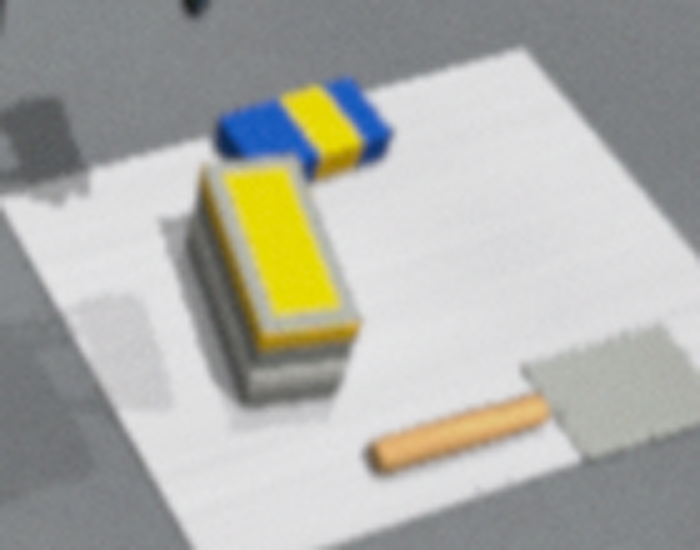

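View pics/t10z.png

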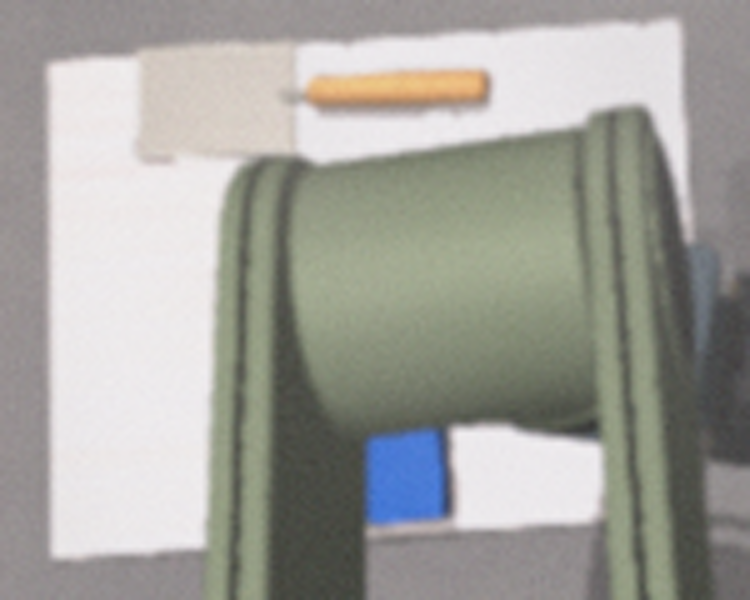

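View pics/wrist10.png

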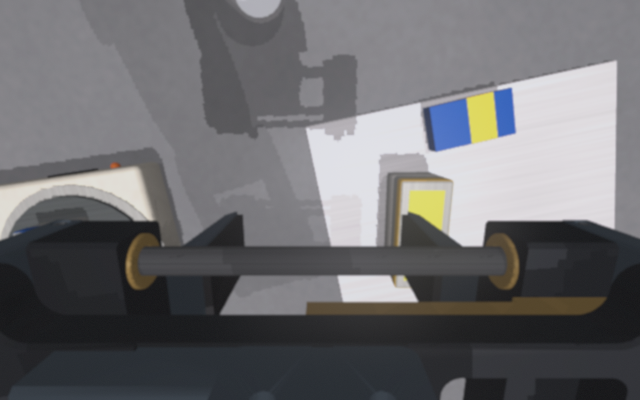

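Request:
arm_command(
  deltas=[
    [1,[0,-20,0],-0.14],
    [1,[0,-50,0],-0.28],
    [1,[0,-85,0],-0.42],
    [1,[0,-120,0],-0.56],
    [1,[0,-155,0],-0.7],
    [1,[0,-190,0],-0.84],
    [1,[0,-225,0],-0.98],
    [1,[0,-260,0],-1.12],
    [1,[0,-295,0],-1.26],
    [1,[0,-330,0],-1.4],
    [1,[0,-365,0],-1.54],
    [1,[0,-400,0],-1.68],
    [1,[0,-435,0],-1.82],
    [1,[0,-470,0],-1.96],
    [1,[0,-500,0],-2.1],
    [1,[0,-525,0],-2.24],
    [1,[0,-538,0],-2.36],
    [1,[0,-540,0],-2.386],
    [1,[0,-540,0],-2.386],
    [1,[0,-540,0],-2.386],
  ],
)

```text
time_s: 28.6
ee_pos: [463.1, -449.6, 219.3]
ee_rot: [-107.0, 89.9, 109.7]
force: [-0.0, 0.1, 0.6]
gripper_width: 91.1
```

Run:
```python
from h import *
where()
for n in("scene","top","wrist"):
    f=cams.grab_frame(n);cv2.imwrite(f"pics/{n}11.png",f["img"][:,:,::-1]);np.save(f"pics/{n}11.npy",f,allow_pickle=True)
where()
```

```text
t 28.6 pos [ 463.1 -449.6  219.3] jaw -53.35 w 91.1 F [-0.   0.1  0.6]
t 28.75 pos [ 463.  -449.8  219.7] jaw -53.41 w 91.2 F [ 0.3 -0.3 -0.4]
```

View pics/wrist11.png

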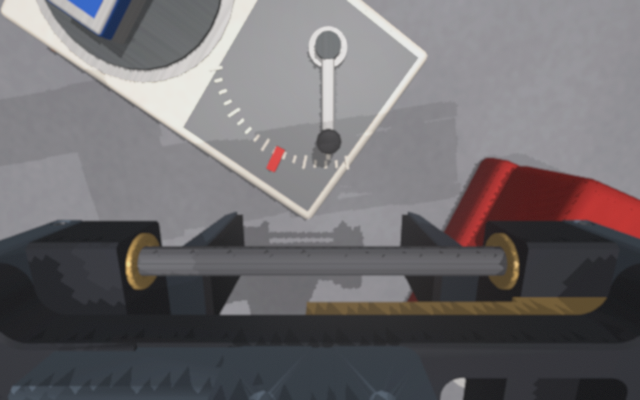

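View pics/top11.png

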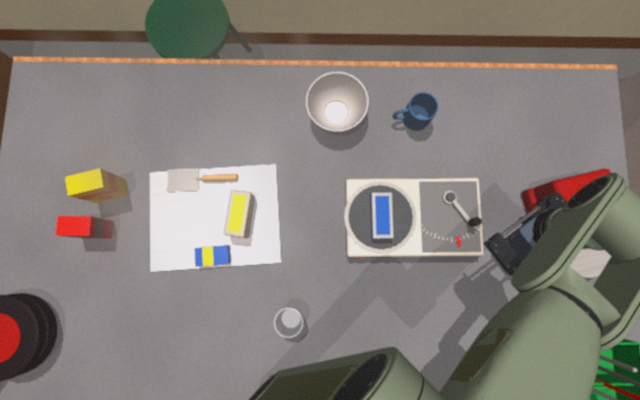

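Run:
```python
from h import *
f=np.load("pics/wrist11.npy",allow_pickle=True).item()
i=f["img"];cv2.imwrite("pics/w11z.png",cv2.resize(i[15:190,240:370][:,:,::-1],None,fx=4,fy=4,interpolation=cv2.INTER_CUBIC)[:600] if 0 else cv2.resize(i[15:185,240:370][:,:,::-1],None,fx=3.5,fy=3.5,interpolation=cv2.INTER_CUBIC))
a=i.astype(int);w=np.clip(a[...,0]-np.maximum(a[...,1],a[...,2])-30,0,None).astype(float);w[:140]=0;w[178:]=0;w[:,:262]=0;w[:,292:]=0
ys,xs=np.mgrid[:400,:640];c=((w*xs).sum()/w.sum(),(w*ys).sum()/w.sum());print(c,ray(f,c,61))
```

```text
(np.float64(275.06171161605437), np.float64(158.7749840730516)) [ 460.22584673 -392.15077263   61.        ]
```

View pics/w11z.png

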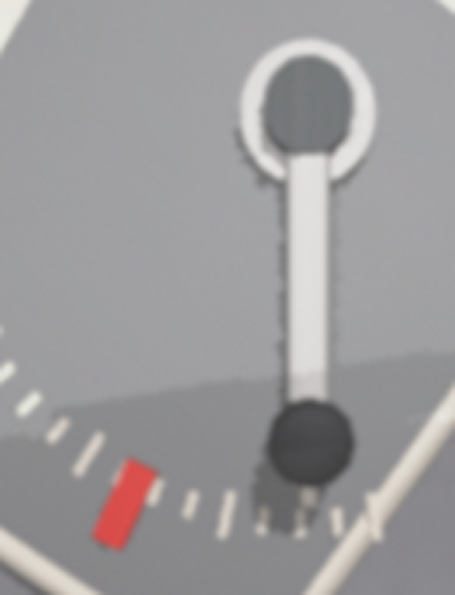

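Run:
```python
from h import *
f=np.load("pics/wrist11.npy",allow_pickle=True).item()
W=lambda p,z:ray(f,(240+p[0]/3.5-.36,15+p[1]/3.5-.36),z)[:2]
k=W((312,443),113);m=ray(f,(275.06,158.77),61)[:2]
print("knob",k,"mk",m)
for z in(55,57,60,63): 
    p=W((308,112),z);print("piv ring",z,p,np.hypot(*(k-p)),np.hypot(*(m-p)))
for z in(65,71,75,80): 
    p=W((309,105),z);print("hub",z,p,np.hypot(*(k-p)),np.hypot(*(m-p)))
```

```text
knob [ 508.66011678 -423.44850089] mk [ 460.22900685 -392.14646259]
piv ring 55 [ 578.39924694 -371.3395901 ] 87.05679099848702 119.98804767726874
piv ring 57 [ 578.01145758 -371.58472346] 86.5994219419489 119.56375210335322
piv ring 60 [ 577.42977355 -371.9524235 ] 85.91339639031804 118.92778872294106
piv ring 63 [ 576.84808952 -372.32012354] 85.22740520057249 118.29240957596289
hub 65 [ 577.99477729 -371.75017311] 86.48706402936313 119.51897469815819
hub 71 [ 576.80215448 -372.50111273] 85.08215831038677 118.21691300145146
hub 75 [ 576.0070726  -373.00173914] 84.14563702275726 117.35024902278978
hub 80 [ 575.01322026 -373.62752216] 82.97508218340606 116.26851165608345
```

Request:
arm_command(
  deltas=[
    [1,[20,12,0],0],
    [1,[40,24,0],0],
    [1,[46,27.5,-10],0],
    [1,[46,27.5,-35],0],
    [1,[46,27.5,-60],0],
    [1,[46,27.5,-85],0],
    [1,[46,27.5,-105],0],
    [1,[46,27.5,-120],0],
    [1,[46,27.5,-128],0],
    [1,[46,27.5,-131],0],
    [1,[46,27.5,-131],0],
    [0.5,[46,27.5,-131],0],
    [0.35,[46,27.5,-131],0],
    [0.2,[46,27.5,-131],0],
    [0.1,[46,27.5,-131],0],
    [0.1,[46,27.5,-131],0],
    [0.1,[46,27.5,-131],0],
    [0.1,[46,27.5,-131],0],
  ],
  grip_force=12,
)

```text
time_s: 30.55
ee_pos: [508.7, -423.2, 88.5]
ee_rot: [88.1, 90.0, -55.4]
force: [0.1, 0.2, -0.4]
gripper_width: 38.1
```

Run:
```python
from h import *
where()
f=cams.grab_frame("wrist");cv2.imwrite(f"pics/wrist12.png",f["img"][:,:,::-1])
f=cams.grab_frame("scene");cv2.imwrite(f"pics/scene12.png",cv2.resize(f["img"][100:300,80:330][:,:,::-1],None,fx=3,fy=3))
# arc plan relative to commanded
p=np.array([577,-372.2]);r=85;a0=np.radians(36.7);a1=np.radians(9.67)
c=np.array([508.646,-423.237])
for k in range(1,13):
    a=a0+(a1-a0)*k/12;q=p-r*np.array([np.cos(a),np.sin(a)]);print(k,(q-c).round(1),round(a-a0,3))
```

```text
t 30.55 pos [ 508.7 -423.2   88.5] jaw -53.51 w 38.1 F [ 0.1  0.2 -0.4]
1 [-1.7  3. ] -0.039
2 [-3.6  5.7] -0.079
3 [-5.3  8.6] -0.118
4 [-6.9 11.5] -0.157
5 [-8.4 14.5] -0.197
6 [-9.8 17.6] -0.236
7 [-11.   20.7] -0.275
8 [-12.2  23.8] -0.315
9 [-13.2  27. ] -0.354
10 [-14.1  30.2] -0.393
11 [-14.8  33.5] -0.432
12 [-15.4  36.8] -0.472
```

View pics/wrist12.png

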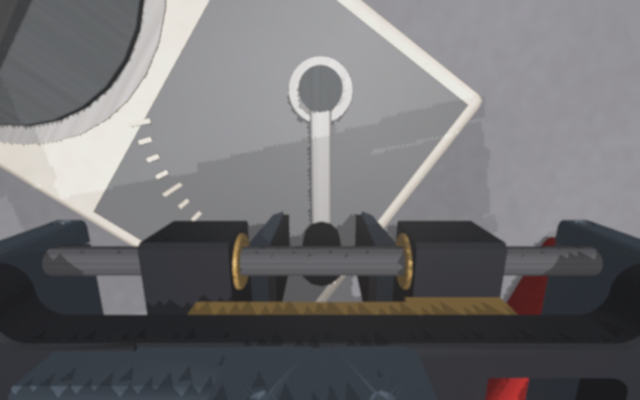

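View pics/scene12.png

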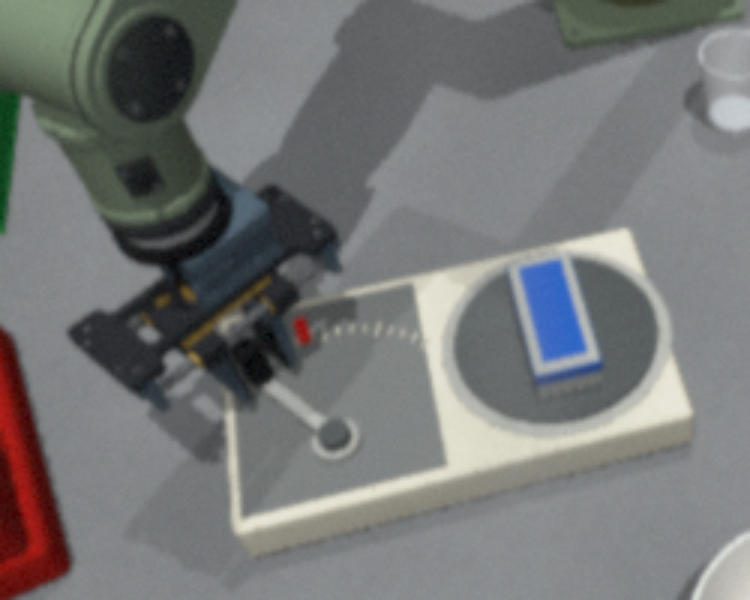

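Knob well between the jaws, lever aligned with the tool. Closing, then following the arc.

Request:
arm_command(
  deltas=[
    [0.1,[0,0,0],0],
    [0.1,[0,0,0],0],
    [0.1,[0,0,0],0],
    [0.1,[0,0,0],0],
  ],
)

```text
time_s: 31.05
ee_pos: [508.5, -423.1, 88.4]
ee_rot: [-70.6, 90.0, 145.9]
force: [-0.0, 1.0, 0.3]
gripper_width: 21.5
```

Request:
arm_command(
  deltas=[
    [0.1,[-0.8,1.4,0],-0.02],
    [0.1,[-1.7,3,0],-0.039],
    [0.1,[-3.6,5.7,0],-0.079],
    [0.1,[-5.3,8.6,0],-0.118],
    [0.1,[-6.9,11.5,0],-0.157],
    [0.1,[-8.4,14.5,0],-0.197],
    [0.1,[-9.8,17.6,0],-0.236],
    [0.1,[-11,20.7,0],-0.275],
    [0.1,[-12.2,23.8,0],-0.315],
    [0.1,[-13.2,27,0],-0.354],
    [0.1,[-14.1,30.2,0],-0.393],
    [0.1,[-14.8,33.5,0],-0.432],
    [0.1,[-15.1,35.3,0],-0.452],
    [0.1,[-15.4,36.8,0],-0.472],
    [0.1,[-15.4,36.8,0],-0.472],
    [0.1,[-15.4,36.8,0],-0.472],
  ],
)

```text
time_s: 32.65
ee_pos: [492.6, -386.4, 88.4]
ee_rot: [-20.8, 89.9, 168.7]
force: [-3.5, -1.8, 1.2]
gripper_width: 21.7
```

Run:
```python
from h import *
where()
f=cams.grab_frame("wrist");cv2.imwrite(f"pics/wrist13.png",f["img"][:,:,::-1])
f=cams.grab_frame("scene");cv2.imwrite(f"pics/scene13.png",cv2.resize(f["img"][100:300,80:330][:,:,::-1],None,fx=3,fy=3))
```

```text
t 32.65 pos [ 492.6 -386.4   88.4] jaw -80.56 w 21.7 F [-3.5 -1.8  1.2]
```

View pics/scene13.png

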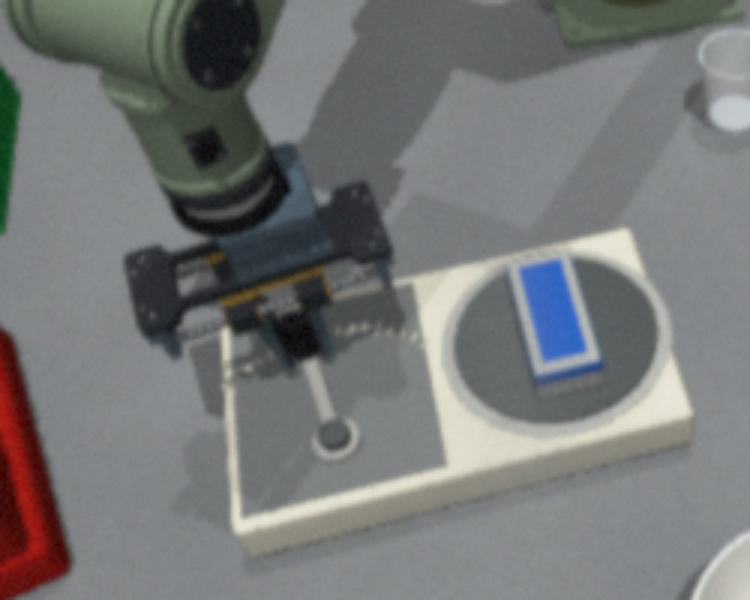

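View pics/wrist13.png

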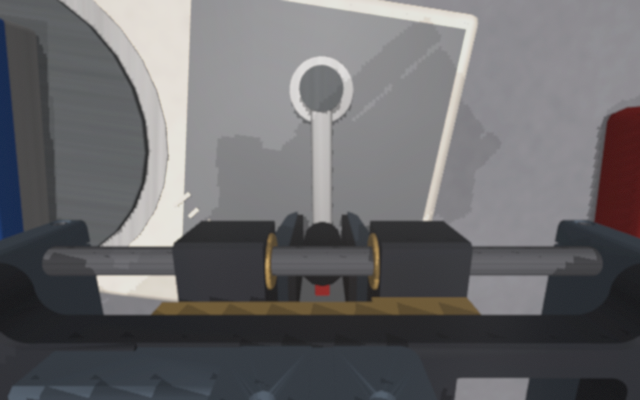

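Request:
arm_command(
  deltas=[
    [0.4,[0,0,0],0],
    [0.7,[0,0,0],0],
    [1,[0,0,0],0],
    [1,[0,0,0],0],
    [1,[0,0,0],0],
    [1,[0,0,15],0],
    [1,[0,0,40],0],
    [1,[0,0,75],0],
    [1,[0,0,110],0],
    [1,[-25,-5,130],0],
    [1,[-50,-10,131],0],
    [1,[-60,-10,131],0],
    [1,[-60,-10,131],0],
    [1,[-60,-10,131],0],
  ],
)

```text
time_s: 34.15
ee_pos: [433.7, -396.2, 218.9]
ee_rot: [-111.0, 90.0, 78.4]
force: [0.4, -0.6, -0.9]
gripper_width: 90.9
```

Run:
```python
from h import *
where()
f=cams.grab_frame("wrist");cv2.imwrite(f"pics/wrist14.png",f["img"][:,:,::-1]);np.save("pics/wrist14.npy",f,allow_pickle=True)
cv2.imwrite("pics/w14z.png",cv2.resize(f["img"][15:185,260:390][:,:,::-1],None,fx=3.5,fy=3.5,interpolation=cv2.INTER_CUBIC))
i=f["img"]
a=i.astype(int);w=np.clip(a[...,0]-np.maximum(a[...,1],a[...,2])-30,0,None).astype(float);w[:130]=0;w[195:]=0;w[:,:290]=0;w[:,360:]=0
ys,xs=np.mgrid[:400,:640];c=((w*xs).sum()/w.sum(),(w*ys).sum()/w.sum());print(c,ray(f,c,61))
g=cams.grab_frame("scene");cv2.imwrite("pics/scene14.png",g["img"][:,:,::-1])
```

```text
t 34.15 pos [ 433.7 -396.2  218.9] jaw -80.57 w 90.9 F [ 0.4 -0.6 -0.9]
(np.float64(322.04288138977637), np.float64(165.61476637380193)) [ 458.71840602 -392.40604783   61.        ]
```

View pics/w14z.png

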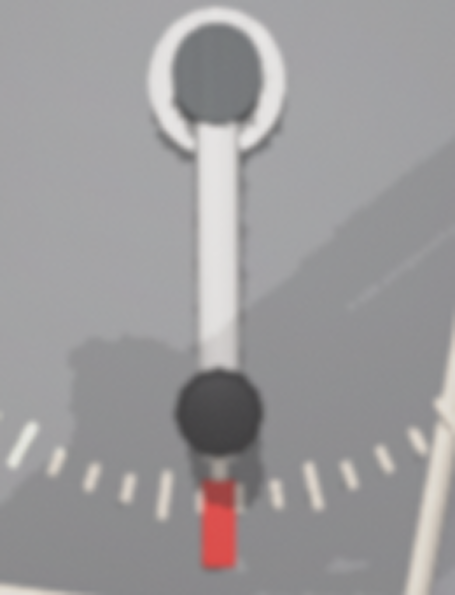

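View pics/scene14.png

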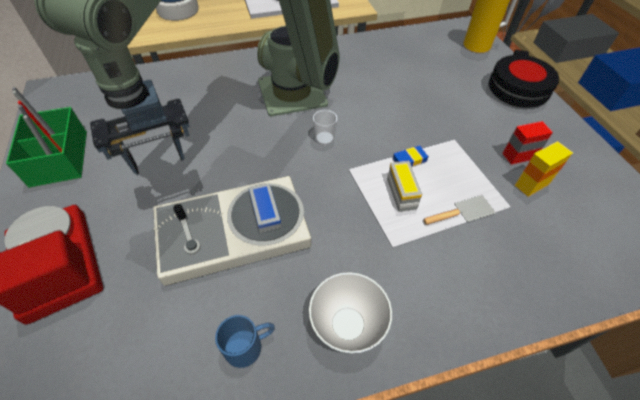

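Run:
```python
from h import *
f=cams.grab_frame("top");cv2.imwrite("pics/t15z.png",cv2.resize(f["img"][180:245,210:270][:,:,::-1],None,fx=8,fy=8,interpolation=cv2.INTER_CUBIC))
m=biggest(colmask(f,"yellow",(215,180,260,242)));print("yel top",lid(f,m,74))
m=biggest(colmask(f,"blue",(340,180,420,255)));print("blue top",lid(f,m,95))
g=cams.grab_frame("scene");cv2.imwrite("pics/s15z.png",cv2.resize(g["img"][150:220,370:440][:,:,::-1],None,fx=8,fy=8,interpolation=cv2.INTER_CUBIC))
m=biggest(colmask(g,"yellow",(380,155,428,212)));print("yel scene",lid(g,m,74))
```

```text
yel top {'rect': (521.8, 188.7, 32.2, 96.0), 'cen': array([521.4, 188.8]), 'yaw': -6.72}
blue top {'rect': (521.3, -188.4, 95.2, 33.2), 'cen': array([ 520.8, -188.4]), 'yaw': 1.48}
yel scene {'rect': (524.2, 189.7, 34.3, 97.6), 'cen': array([526.3, 189.5]), 'yaw': -6.77}
```

View pics/t15z.png

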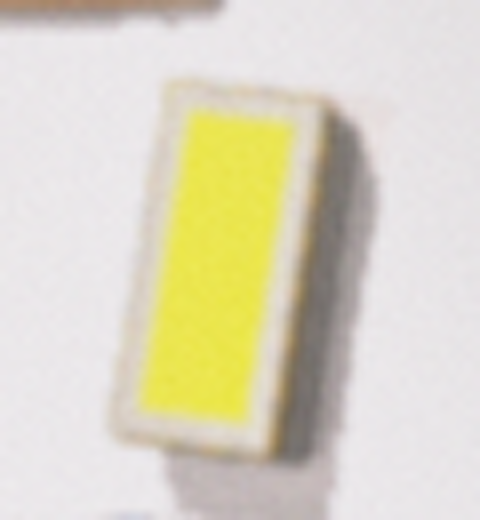

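View pics/s15z.png

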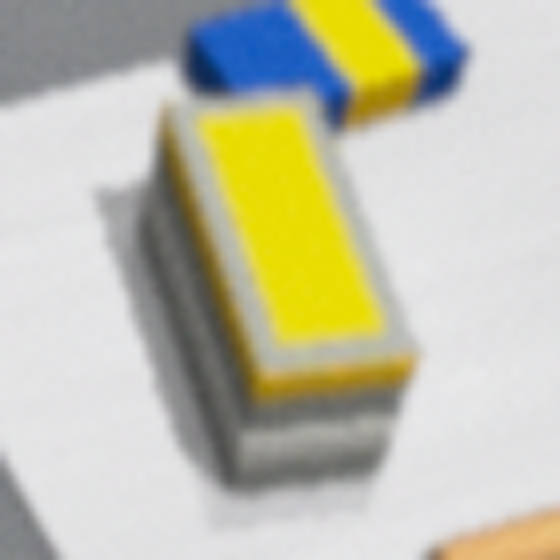

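The stack is square: the yellow tin reads about -6.7° and the white about -6.5 to -7°, with centres within about 1–2 mm. The blue tin is centred and the lever points at the marker, so I'm handing in.

```bash
python3 -c "
from h import *
where();print(env.job_done());where()"
```

```text
t 34.35 pos [ 434.  -396.2  218.8] jaw -80.51 w 91.4 F [ 1.2 -0.1  0.1]
the job is handed in; nothing more can be done
None
the job is handed in; nothing more can be done
```

The job is done and handed in at about 34 s, with the arm clear of everything. I set the yellow tin aside on the sheet's empty half and put the blue tin on the plate centre, lengthwise along the warmer's x. Then I put the yellow tin back on the white one, and last gripped the knob and swung the lever about 27° to the red marker.

Last checks:
- **Blue tin:** its centre is within about 1.5 mm of the plate's in the top and scene cameras, and it lies at 1.5°.
- **Yellow on white:** the yellow tin reads -6.7° in both cameras. The white tin reads about -6.5° in the wrist camera and -6.2° to -8.4° in the other two. Their centres agree to about 1–2 mm.
- **Lever:** in the wrist picture, pivot, knob and marker line up to about half a pixel. The marker's place was unchanged within the measuring error (about 2 mm).
- **Forces:** each tin was lowered in steps of about 1 mm or less until it touched. The highest force in any reading was about 5 N.
- **Box and spatula:** they look unmoved in the last pictures. I did not measure them again.

The scene camera read 2–5 mm further out in x than the top camera, with the wrist camera mostly in between, so I used values between them.

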